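# Hold a carved mount flush on a tilted panel

### The job

Pick up the rectangular carved mount with the tall ridge from the parts board and hold it as for gluing: its flat back flush on the sloped panel of the tilting stand, centred on the pencilled rectangle with its long sides along the rectangle's long sides. The slope differs every time, so match the mount's tilt to it by touch; press it on gently but firmly, without shifting the panel, and leave the other things alone. Do not let go: finish while still gripping the mount firmly by its ridge and pressing it against the panel (about 10 N).

Things in the scene. Friction and masses are not known exactly. Their poses are not given: they have to be found in the camera images.
- mount_c (a point): loose light wooden carving, the same either way round, about 80 g: base 80 (x) x 56 (y) x 10 mm, flat back downward, and on its middle one upright ridge, the grip, 56 (x) x 24 (y) mm with flat parallel sides, rising 28 mm to 38 mm above the back. Scrolls and leaves by the ridge are look only. Point: its centre, 19 mm above the back; x along the ridge, y across it, z back to ridge top
- mount: the mount as a whole; origin at the centre of its back, axes as mount_c
- face (a point): centre of the sloped panel's upper face and of the 86 x 62 mm pencilled rectangle. Panel: light wood, 134 (x) x 122 (y) x 20 mm. z: outward normal; x: up the slope, away from the robot, along the rectangle's long sides; y: level. The normal leans towards the robot by 11 to 32 degrees, different every time; this frame tells it with some noise
- face_edge (a point): middle of the upper (far) edge of the panel's face, 67 mm from the face's centre along its x; same axes
- panel (a joint): tilt of the panel, rad: 0 level, grows as the robot's side goes down. A stiff friction trunnion that runs through the panel's middle, 10 mm under the face; it stays put under a normal press (it slips at about 8 N m) and must not be shifted
- stand: tilting stand, fixed to the bench: wooden base 160 (x) x 170 (y) x 16 mm, two cheeks outside the panel's y edges up to 110 mm high (about the height of the face's centre), carrying the panel; origin at the centre of the underside. Stands on the robot's left or right
- board: parts board, a fixed wooden slab 150 (x) x 310 (y) x 12 mm on the other side of the bench; origin at the centre of its underside. Three carvings lie on it side by side along y, about 98 mm apart, in any order: the mount, the rosette and the offcut
- rosette: round carving 62 mm across, 23 mm high, on the board; leave alone. Origin under its centre
- offcut: length of plain moulding 85 (x) x 50 (y) x 22 mm with a low step, no tall ridge, on the board; leave alone. Origin under its centre
- gouge: carving gouge, 195 mm long (x), 27 mm thick, lying in the middle, between the stand and the board; leave alone
- vtool: another gouge of the same size, lying behind; leave alone
- glue: white bottle, 54 mm across, 150 mm high, standing behind at the right; leave alone
- waxjar: glass jar, 72 mm across, 60 mm high, standing behind at the left; leave alone
There are look-alikes about, which are no part of the job. What is shaped like the mount but purple is not meant. What is shaped like the stand but green is not meant.

How it is judged (in metres and radians):
On the way:
1. the mount is lifted off the parts board in the fingers (height (world z) of mount_c above 0.07 m and contact force between the fingers and mount above 2 N), for 0.2 s.
At the end, for the whole second after the job is handed in: The mount's back lies flush on the panel (within 0.03 rad and 2.5 mm), ridge outward, centred on the rectangle within 10 mm along x and y, long sides parallel within 0.12 rad; the fingers still grip it (over 25 N, both pads together) and press it on the panel with 3 to 25 N, at rest (x of mount_c in the frame of face between -0.01 and 0.01 m and y of mount_c in the frame of face between -0.01 and 0.01 m and z of mount_c in the frame of face between 0.0165 and 0.0215 m and angle between the z axis of mount_c and the z axis of face, either way round below 0.03 rad and angle between the x axis of mount_c and the x axis of face, either way round below 0.12 rad and angle between mount_c's own z axis and vertical below 1 rad and contact force between mount and stand between 3 and 25 N and contact force between the fingers and mount above 25 N and linear speed of mount below 0.02 m/s); the arm keeps its last pose, push and grip.
It fails at once if the panel is shifted: the upper edge of its face moves over 4 mm (distance of face_edge from where it was at the start of the episode above 0.004 m).
It fails at once if the mount is slammed or rammed on the stand (over 50 N) (contact force between mount and stand above 50 N).
It fails at once if another thing is moved more than 25 mm (distance of any of rosette, offcut, gouge, vtool, glue, waxjar from where it was at the start of the episode above 0.025 m).
It also fails if it takes over 45 s, if anything falls off the work surface, if the arm or the gripper's body presses on something with over 40 N, if the wrist force passes 120 N, or if a joint passes its speed limit or range.

### The arm

A 6-joint arm with a two-finger parallel gripper is mounted at the origin on the work surface. World frame = base frame: x ahead of the robot, y to its left, z up, the work surface at z = 0. Lengths are in mm, angles in degrees, forces in N, time in s.
With the tool pointing down it reaches from about 350 to 875 mm from the base axis. Payload 15.5 kg.
Tool frame: the origin (TCP) lies at the very end of the fingers, on their centre line; the grasp point (between the pads) lies 19 mm behind it; x points along the fingers, y is the direction in which the jaws open and shut, and the axes are right-handed (so a half turn about x gives the same grasp; the last joint's range is limited). The gripper opens to 85 mm and grips with 20 to 120 N. Pads are 22 mm wide; open, the fingers measure 114 mm over their backs; the gripper's body (76 mm by 85 mm) begins 54 mm behind the grasp point. The pads swing forward as they close: fully open they stand 13 mm farther back than shut.
Start: joints at [67.351, 28.281, 77.091, -0, 74.628, -5.472], TCP at [184.576, 597.125, 231.277] pointing down, gripper open.
Joint ranges: [-166.48, 166.48], [-47.26, 123.95], [12.59, 153.08], [-70.14, 250.14], [6.76, 159.57], [-176.63, 176.63]. Speed limits (degrees/s): [108.29, 108.29, 147.25, 172.46, 172.46, 172.46].

### API

Orientations are given as [roll, pitch, yaw] about the fixed x, y, z axes, in that order (R = Rz(yaw) Ry(pitch) Rx(roll)).
In Python, from station import env, fingers, snapshot, job, telemetry gives the robot as it stands. Calls block until the motion is done:
- env.move_to(position, orientation): joint-space move of the TCP to a pose.
- env.move_linear(position, rot=None, max_speed=150): straight line of the TCP; rot=None keeps the orientation; max_speed is the mean speed in mm/s.
- env.goto_joints(angles): joint-space move.
- fingers.let_go() and fingers.close(effort=None): open the fingers fully, or close them until they stop; effort is the grip in N (None keeps the last).
- env.hold(seconds).
- env.inverse_kinematics(position, orientation): joint angles nearest the present ones, or None.
- snapshot(name): name is "side" or "top" or "wrist"; returns a dict with "img" (384x512x3 uint8, red, green, blue), "z_map" (384x512 float32, mm along the optical axis (not along the pixel's ray), 0 where there is no reading), "fx", "fy", "cx", "cy" (pixels), "dist" ([k1, k2, p1, p2, k3] as OpenCV has them; the pictures are not rectified), "R" (3x3) and "t" (3): a world point X has camera coordinates R X + t. Camera axes: x right, y down, z forward; pixel columns grow to the right and rows downward; lengths in mm; the calibration is good to about 2 mm. A picture is of the moment at which its call begins.
A pose or a line that the arm cannot do raises env.MotionError and nothing moves.
- job.close_job(): hands the job in, once; it reports no verdict.
Readings, each from a call of its own:
- telemetry.current_t(): time.
- telemetry.current_q(): joint angles.
- telemetry.current_qvel(): joint speeds.
- telemetry.current_joint_efforts(): joint torques, N m.
- telemetry.current_tcp_pos(): TCP position.
- telemetry.current_tcp_rot(): TCP orientation.
- telemetry.current_ft_force(): force on the tool from outside, world axes, zero at the start.
- telemetry.current_wrist_torque(): the same for the moment, N m.
- telemetry.current_opening(): finger opening in mm.
Only numpy, scipy, OpenCV 4.12 (cv2) and the standard library are available. Lean on these libraries where they do the work, as an engineer would, in place of code of your own. Each camera call takes 0.05 s, during which the arm holds its last target.

## Working session

There is one attempt and no reset: what is moved stays moved. The work goes in short steps, each a Python script; the robot and the scene stay as the last script left them, time stands still between calls to the robot, and variables do not carry over. Pictures are saved under pics/ and viewed, and the job is handed in when it is done.

```bash
ls; mkdir -p pics
python3 - <<'E'
from station import env, fingers, snapshot, job, telemetry
import cv2, pickle
for n in ("top","side"):
    s=snapshot(n); pickle.dump(s,open(f"{n}.pkl","wb"))
    cv2.imwrite(f"pics/{n}1.png",s["img"][:,:,::-1])
    print(n,s["fx"],s["cx"],s["cy"],s["dist"],s["R"],s["t"],(s["z_map"]>0).mean())
print(telemetry.current_t(),telemetry.current_tcp_rot(),telemetry.current_ft_force(),telemetry.current_opening())
E
```

```text
pics
top 353.5177055377862 253.46949884194927 192.36678842732007 [-0.05999235  0.          0.          0.          0.        ] [[ 0.00618169 -0.99976983 -0.02054462]
 [-0.99559091 -0.00423025 -0.09370618]
 [ 0.09359771  0.0210333  -0.9953879 ]] [  27.37737908  491.70304622 1003.22561846] 0.9957936604817709
side 463.2674900367319 247.79562290134987 194.83584691031282 [-0.01858924  0.          0.          0.          0.        ] [[ 0.68501105 -0.72810812 -0.02486831]
 [-0.42113271 -0.36789012 -0.82903805]
 [ 0.59448053  0.57837308 -0.55863895]] [-347.35736871  282.24173995  855.32957746] 0.9957834879557291
0.1 [ -93.29226296   89.93751349 -110.46660287] [ 0.5132242   0.79268843 -0.11814322] 85.79602083073834
```

View pics/top1.png

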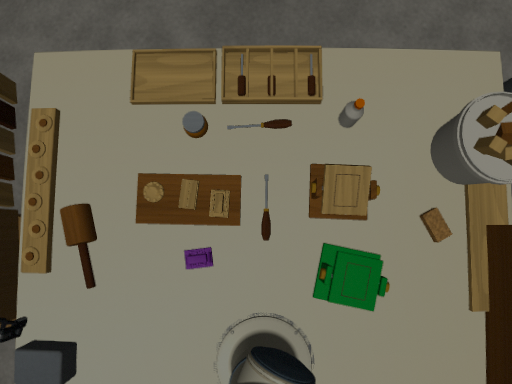

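View pics/side1.png

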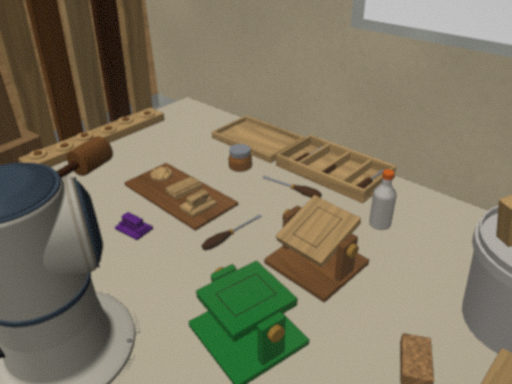

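The top view shows the board at about (189,199), with the rosette at (153,192) and two rectangular carvings at (188,194) and (219,203). A purple mount-like piece sits at (199,258). The wooden stand is at (345,191) and the green look-alike at (350,277). I'll enlarge these.

```bash
cat > h.py <<'E'
import numpy as np, cv2
def K(s): return np.array([[s["fx"],0,s["cx"]],[0,s["fy"],s["cy"]],[0,0,1.]])
def cloud(s):
    h,w=s["z_map"].shape
    u,v=np.meshgrid(np.arange(w),np.arange(h))
    p=cv2.undistortPoints(np.stack([u,v],-1).reshape(-1,1,2).astype(float),K(s),np.array(s["dist"],float)).reshape(h,w,2)
    z=s["z_map"].astype(float)
    c=np.dstack([p[...,0]*z,p[...,1]*z,z])
    return (c-np.array(s["t"]))@np.array(s["R"])   # world
def proj(s,X):
    r,_=cv2.Rodrigues(np.array(s["R"],float))
    return cv2.projectPoints(np.array(X,float).reshape(-1,1,3),r,np.array(s["t"],float),K(s),np.array(s["dist"],float))[0].reshape(-1,2)
E
python3 - <<'E'
import pickle,cv2,numpy as np
from h import *
a=[]
for n,(x0,y0) in (("top",(130,165)),("side",(115,155))):
    s=pickle.load(open(n+".pkl","rb")); c=s["img"][y0:y0+75,x0:x0+125,::-1]
    a.append(cv2.resize(c,None,fx=6,fy=6,interpolation=cv2.INTER_CUBIC)[:290 if 0 else 450])
im=np.vstack(a); im=cv2.resize(im,None,fx=.66,fy=.66); cv2.imwrite("pics/crop1.png",im); print(im.shape)
s=pickle.load(open("top.pkl","rb")); P=cloud(s)
for (u,v) in [(219,203),(213,195),(224,213),(188,194),(153,192),(237,200),(300,250),(345,190),(330,175),(365,175),(330,208),(365,205)]:
    print((u,v),P[v,u].round(0))
E
```

```text
(594, 495, 3)
(219, 203) [458. 127.  50.]
(213, 195) [483. 148.  23.]
(224, 213) [431. 115.  23.]
(188, 194) [485. 219.  36.]
(153, 192) [491. 322.  33.]
(237, 200) [470.  78.  12.]
(300, 250) [ 325. -107.   -0.]
(345, 190) [ 491. -215.  109.]
(330, 175) [ 529. -174.  121.]
(365, 175) [ 530. -266.  121.]
(330, 208) [ 444. -178.   91.]
(365, 205) [ 452. -271.   99.]
```

View pics/crop1.png

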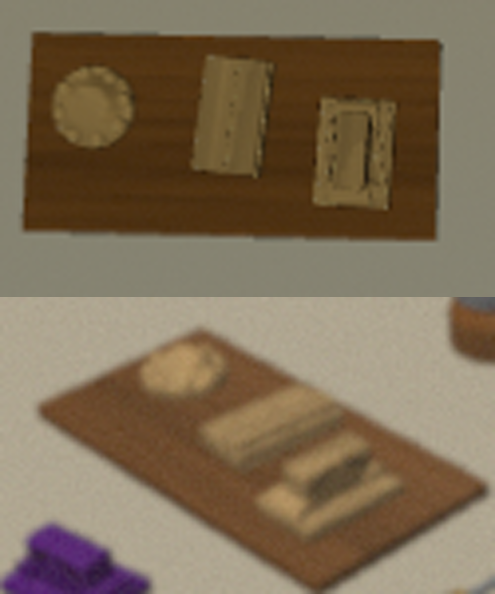

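The mount is the wooden piece at top (219,203). Its ridge top measures 50 mm, which matches 12 + 38. The piece at (188,194) measures 36 mm with a low step, so it's the offcut. (153,192) is the rosette, and the purple piece is excluded. Next I'll measure the mount and panel poses.

```bash
cat > meas.py <<'E'
import pickle,cv2,numpy as np
from h import *
def rect(pts):
    (c,sz,a)=cv2.minAreaRect(pts.astype(np.float32)); b=cv2.boxPoints((c,sz,a))
    e=[b[1]-b[0],b[2]-b[1]]; e=max(e,key=np.linalg.norm); return np.round(c,1),np.round(sz,1),round(np.degrees(np.arctan2(e[1],e[0]))%180,1)
for n in ("top","side"):
    s=pickle.load(open(n+".pkl","rb")); P=cloud(s); X,Y,Z=P[...,0],P[...,1],P[...,2]
    near=(abs(X-458)<60)&(abs(Y-130)<48)
    m=near&(Z>43)&(Z<56); print(n,"ridge",m.sum(),rect(P[m][:,:2]),P[m][:,2].mean().round(1),P[m].mean(0).round(1))
    m=near&(Z>17)&(Z<56); print(" whole",m.sum(),rect(P[m][:,:2]))
    m=near&(Z>5)&(Z<14); print(" board z",np.median(P[m][:,2]).round(1))
    # panel: wood-light, x 420..570,y -290..-150
    m=(X>410)&(X<590)&(Y>-300)&(Y<-140)&(Z>70)&(Z<150)
    q=P[m]; sel=np.ones(len(q),bool)
    for i in range(12):
        c=q[sel].mean(0); nrm=np.linalg.svd(q[sel]-c,full_matrices=False)[2][2]; nrm*=np.sign(nrm[2])
        d=(q-c)@nrm; sel=abs(d)<max(3,12-1.5*i)
    x=np.cross([0,1,0],nrm)
    print(" panel n",nrm.round(4),"tilt",np.degrees(np.arccos(nrm[2])).round(2),"az",np.degrees(np.arctan2(-nrm[1],-nrm[0])).round(2),sel.sum(),len(q),"res",d[sel].std().round(2))
    xh=-nrm.copy(); xh[2]=0; xh/=np.linalg.norm(xh); yh=np.cross([0,0,1],xh); xs=np.cross(yh,nrm)
    ab=np.c_[(q[sel]-c)@xs,(q[sel]-c)@yh]
    rc,rs,ra=rect(ab); print("  rect in plane",rc,rs,ra,"centre",(c+rc[0]*xs+rc[1]*yh).round(1))
    mm=np.zeros(m.shape,np.uint8); mi=np.argwhere(m)[sel]; mm[mi[:,0],mi[:,1]]=255
    cv2.imwrite(f"pics/pm_{n}.png",mm)
E
python3 meas.py
```

```text
top ridge 171 (array([460. , 128.9]), array([54.2, 25.7]), np.float32(0.3)) 50.2 [459.7 129.4  50.2]
 whole 538 (array([463. , 126.6]), array([97.8, 82.5]), np.float32(2.2))
 board z 11.9
 panel n [-0.3078  0.0123  0.9514] tilt 17.94 az -2.28 2171 2580 res 1.41
  rect in plane [-1.6 -0.8] [158.7 134.6] 90.0 centre [ 490.2 -219.2  109.4]
side ridge 163 (array([459.1, 133.2]), array([30.1, 55. ]), np.float32(175.6)) 49.3 [457.1 129.3  49.3]
 whole 550 (array([457.6, 132.3]), array([60.3, 80.3]), np.float32(178.7))
 board z 12.5
 panel n [-0.3101  0.0104  0.9506] tilt 18.08 az -1.92 3095 3824 res 1.28
  rect in plane [2.4 1.1] [135.9 158. ] 90.0 centre [ 490.1 -218.7  109.3]
```

```bash
cat >> h.py <<'E'
from scipy.spatial.transform import Rotation as Ro
def rpy(n,y):
    """tool x = -n, tool y ~ y"""
    x=-np.array(n,float); x/=np.linalg.norm(x); y=np.array(y,float); y-=x*(x@y); y/=np.linalg.norm(y)
    return Ro.from_matrix(np.c_[x,y,np.cross(x,y)]).as_euler("xyz",degrees=True)
E
python3 - <<'E'
from station import *
from h import *
import pickle
for sg in (1,-1):
    print(sg,env.inverse_kinematics([455,129,220],rpy([0,0,1],[0,sg,0])),env.inverse_kinematics([490,-219,140],rpy([-.309,.011,.95],[0,sg,0])))
q1=env.inverse_kinematics([455,129,220],rpy([0,0,1],[0,1,0]));q2=env.inverse_kinematics([455,129,220],rpy([0,0,1],[0,-1,0]))
sg=1 if q1 is not None and (q2 is None or abs(q1[5])<abs(q2[5])) else -1
env.move_to([400,129,240],rpy([0,0,1],[0,sg,0]))
s=snapshot("wrist");pickle.dump(s,open("w1.pkl","wb"));cv2.imwrite("pics/w1.png",s["img"][:,:,::-1])
C=-np.array(s["R"]).T@np.array(s["t"]);print(sg,"cam",C,np.array(s["R"])[2],telemetry.current_q(),telemetry.current_t(),telemetry.current_tcp_pos())
E
```

```text
1 [ 8.58913016e+00  1.68893563e+01  9.86987776e+01 -2.54444375e-14
  6.44118661e+01 -8.14108698e+01] [ -36.87908324   23.127771    109.36557114   18.46281779   33.93852915
 -140.92124271]
-1 [ 8.58913016e+00  1.68893563e+01  9.86987776e+01 -2.54444375e-14
  6.44118661e+01  9.85891302e+01] [-36.87908324  23.127771   109.36557114  18.46281779  33.93852915
  39.07875729]
1 cam [315.05861136 128.65350595 381.79700069] [ 3.28274981e-01 -9.32690372e-05 -9.44582198e-01] [ 9.79155820e+00  1.11583803e+01  1.03363745e+02  7.22126853e-03
  6.54697815e+01 -8.02493099e+01] 2.0167 [400.12776525 129.57339772 240.00939896]<sys>:0: UserWarning: Gimbal lock detected. Setting third angle to zero since it is not possible to uniquely determine all angles.
```

View pics/w1.png

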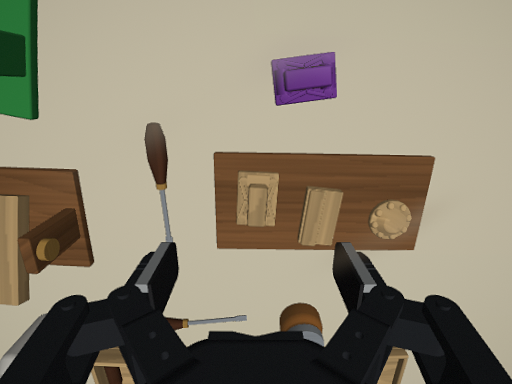

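The wrist view shows the mount at (258,200) with its ridge at (258,203), the offcut at (321,215), the rosette at (390,219), and the purple look-alike at (305,78).

Run:
```python
import pickle
from meas import rect
from h import *
s=pickle.load(open("w1.pkl","rb"));P=cloud(s);X,Y,Z=P[...,0],P[...,1],P[...,2]
near=(abs(X-458)<55)&(abs(Y-130)<46)
for lo,hi in ((43,56),(17,56),(17,30)):
    m=(near&(Z>lo)&(Z<hi)).astype(np.uint8); m=cv2.morphologyEx(m,cv2.MORPH_OPEN,np.ones((3,3))).astype(bool)
    q=P[m]; print(lo,m.sum(),rect(q[:,:2]),np.median(q[:,2]).round(1), q.mean(0).round(1),(np.percentile(q,2,0)+np.percentile(q,98,0))/2)
    c=q[:,:2]-q[:,:2].mean(0); v=np.linalg.svd(c,full_matrices=False)[2][0]; print("  pca yaw",np.degrees(np.arctan2(v[1],v[0]))%180)
m=(near&(Z>5)&(Z<14)); print(np.median(Z[m]))
c=s["img"][150:260,210:350,::-1]; cv2.imwrite("pics/w1c.png",cv2.resize(c,None,fx=5,fy=5,interpolation=cv2.INTER_CUBIC))
```

```text
top ridge 171 (array([460. , 128.9]), array([54.2, 25.7]), np.float32(0.3)) 50.2 [459.7 129.4  50.2]
 whole 538 (array([463. , 126.6]), array([97.8, 82.5]), np.float32(2.2))
 board z 11.9
 panel n [-0.3078  0.0123  0.9514] tilt 17.94 az -2.28 2171 2580 res 1.41
  rect in plane [-1.6 -0.8] [158.7 134.6] 90.0 centre [ 490.2 -219.2  109.4]
side ridge 163 (array([459.1, 133.2]), array([30.1, 55. ]), np.float32(175.6)) 49.3 [457.1 129.3  49.3]
 whole 550 (array([457.6, 132.3]), array([60.3, 80.3]), np.float32(178.7))
 board z 12.5
 panel n [-0.3101  0.0104  0.9506] tilt 18.08 az -1.92 3095 3824 res 1.28
  rect in plane [2.4 1.1] [135.9 158. ] 90.0 centre [ 490.1 -218.7  109.3]
43 711 (array([458.7, 130.6]), array([25.2, 54.1]), np.float32(178.3)) 49.0 [457.  130.7  48.8] [458.31516343 130.83909285  47.85575536]
  pca yaw 176.6991210413874
17 2084 (array([459. , 130.8]), array([55.9, 78.5]), np.float32(176.8)) 24.3 [452.6 130.9  32.5] [457.30048337 130.94275127  34.88936716]
  pca yaw 177.27100230315995
17 1159 (array([459. , 130.8]), array([55.9, 78.5]), np.float32(176.8)) 22.0 [452.4 130.9  22.3] [458.01054849 130.72683487  23.94805309]
  pca yaw 179.73400369414486
11.155458777180206
```

View pics/w1c.png

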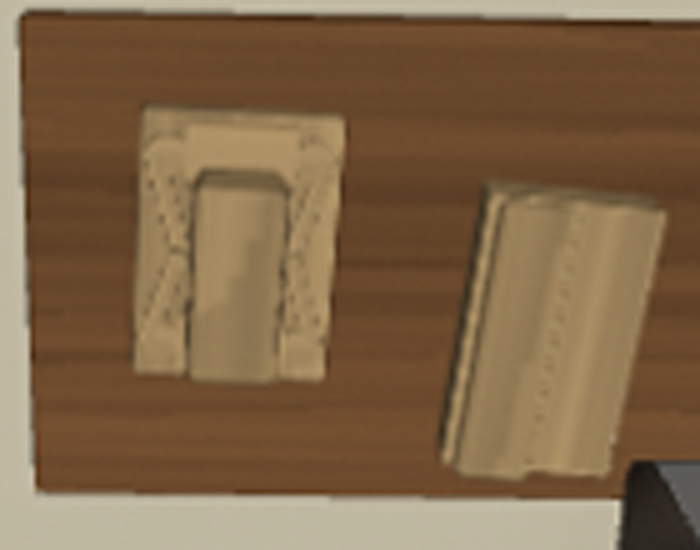

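```bash
sed -i 's/^for n in ("top"/if __name__=="__main__":\n  for n in ()+("top"/' meas.py; python3 - 2>/dev/null <<'E'
from station import *
from h import *
a=np.radians(-3.2); R=rpy([0,0,1],[-np.sin(a),np.cos(a),0])
env.move_to([459,130.5,120],R)
env.move_linear([459,130.5,25.5],max_speed=100)
print(telemetry.current_tcp_pos(),telemetry.current_ft_force())
fingers.close(70); env.hold(.2)
print("open",telemetry.current_opening(),telemetry.current_ft_force())
env.move_linear([459,130.5,150],max_speed=100)
print(telemetry.current_opening(),telemetry.current_ft_force(),telemetry.current_tcp_pos(),telemetry.current_t())
s=snapshot("wrist");cv2.imwrite("pics/w2.png",s["img"][:,:,::-1])
E
```

```text
[459.31823192 130.56950836  26.06613982] [-0.23593561 -0.59865686  0.641727  ]
open 22.57580336994174 [-1.11967605 -0.07373626  8.7148529 ]
22.73402625006074 [0.42877076 0.29686702 0.24584586] [458.68667947 130.43411253 149.51695826] 5.9083
```

View pics/w2.png

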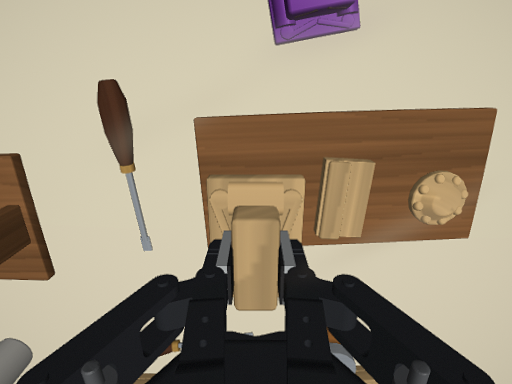

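The mount is gripped: the opening is 22.7 mm and the wrist view shows its ridge between the pads at (256,250). Next I'll measure the mount's pose in the tool frame and look closely at the panel from one side.

```bash
python3 - 2>/dev/null <<'E'
from station import *
from h import *
import pickle
R=rpy([0,0,1],[0,1,0])
env.move_linear([440,130,270])
env.move_to([400,-120,290],R); env.hold(.3)
s=snapshot("wrist");pickle.dump((s,telemetry.current_tcp_pos(),telemetry.current_tcp_rot()),open("w3.pkl","wb"));cv2.imwrite("pics/w3.png",s["img"][:,:,::-1])
P=cloud(s);T=np.array(telemetry.current_tcp_pos());M=Ro.from_euler("xyz",telemetry.current_tcp_rot(),degrees=True).as_matrix()
L=(P-T)@M  # tool coords: x fwd, y jaw, z
np.save("L3.npy",L)
print(T,telemetry.current_ft_force(),telemetry.current_t(),telemetry.current_opening())
for (u,v) in [(256,190),(230,185),(285,185),(215,215),(295,215),(256,215),(256,250),(256,300)]: print((u,v),L[v,u].round(1))
E
```

```text
[ 400.16825284 -119.49172075  289.95837932] [ 0.17621496 -0.20995937 -0.64201191] 8.2667 22.915470176658992
(256, 190) [ -2.1  -0.3 -34.8]
(230, 185) [  0.5 -14.4 -36.8]
(285, 185) [  4.7  15.9 -35.4]
(215, 215) [  2.6 -23.8 -17.9]
(295, 215) [  2.9  22.1 -17.8]
(256, 215) [-18.   -0.3 -27.5]
(256, 250) [-23.5  -0.3 -11.1]
(256, 300) [-22.8  -0.3  20.3]
```

View pics/w3.png

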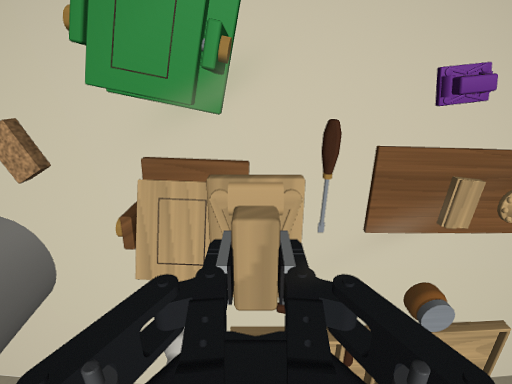

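```bash
python3 - 2>/dev/null <<'E'
from station import *
from h import *
import pickle
L=np.load("L3.npy")
def plane(q):
    c=q.mean(0)
    for i in range(4):
        nn=np.linalg.svd(q-c,full_matrices=False)[2][2]; r=(q-c)@nn; q=q[abs(r)<max(1,2.5*r.std())]; c=q.mean(0)
    nn=nn*np.sign(-nn[0]); return nn.round(3),c.round(1),r.std().round(2)
u,v=np.meshgrid(np.arange(512),np.arange(384))
m=(u>240)&(u<272)&(v>225)&(v<305)&(L[...,0]<-15)&(L[...,0]>-32); print("ridge top",plane(L[m]),np.percentile(L[m],[1,99],axis=0).round(1))
m2=(abs(L[...,1])<35)&(L[...,0]>-2)&(L[...,0]<8)&(L[...,2]<-5)&(v<235); print("base top",m2.sum(),plane(L[m2]),np.percentile(L[m2],[1,99],axis=0).round(1))
R=rpy([0,0,1],[0,1,0])
env.move_to([400,-60,290],R); env.hold(.3)
s=snapshot("wrist");pickle.dump(s,open("w4.pkl","wb"));cv2.imwrite("pics/w4.png",s["img"][:,:,::-1])
E
```

```text
ridge top (array([-1.   ,  0.001, -0.002]), array([-23.2,  -0.3,  -1.7]), np.float64(0.49)) [[-24.5  -8.  -24. ]
 [-22.    7.5  22.5]]
base top 3070 (array([-1.   , -0.001, -0.01 ]), array([  4.1,  -0.6, -25.9]), np.float64(1.48)) [[ -1.7 -28.  -39.2]
 [  7.6  26.9  -5.8]]
```

View pics/w4.png

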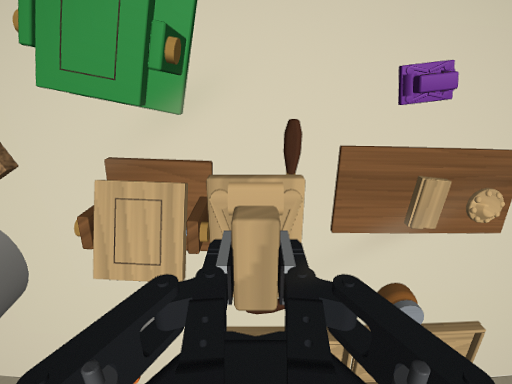

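The panel is now fully visible at (94–186,181–281), with the pencilled rectangle at (114–161,199–265).

```bash
python3 - 2>/dev/null <<'E'
import pickle
from h import *
def go(s,poly,name):
    P=cloud(s); m=np.zeros(P.shape[:2],np.uint8); cv2.fillPoly(m,[np.array(poly,np.int32)],1); q=P[(m>0)&(s["z_map"]>0)]
    for i in range(5):
        c=q.mean(0); n=np.linalg.svd(q-c,full_matrices=False)[2][2]; n*=np.sign(n[2]); r=(q-c)@n; q=q[abs(r)<2.5*r.std()]
    tilt=np.degrees(np.arccos(n[2])); az=np.degrees(np.arctan2(-n[1],-n[0])); print(name,len(q),"tilt",tilt.round(2),"az",az.round(2),r.std().round(2))
    return n,c
def cast(s,uv,n,c):
    p=cv2.undistortPoints(np.array(uv,float).reshape(-1,1,2),K(s),np.array(s["dist"],float)).reshape(-1,2)
    Rm=np.array(s["R"]);C=-Rm.T@np.array(s["t"]); d=np.c_[p,np.ones(len(p))]@Rm
    return C+d*(((c-C)@n)/(d@n))[:,None]
s=pickle.load(open("w4.pkl","rb")); n,c=go(s,[(97,184),(183,184),(183,277),(97,277)],"wrist")
# pencil: dark lines on panel
g=cv2.cvtColor(s["img"],cv2.COLOR_RGB2GRAY); roi=g[186:276,99:181]; bh=cv2.morphologyEx(roi,cv2.MORPH_BLACKHAT,np.ones((5,5)))
_,b=cv2.threshold(bh,0,255,cv2.THRESH_OTSU); nl,lab,st,ce=cv2.connectedComponentsWithStats(b,connectivity=8); k=1+np.argmax(st[1:,2]*st[1:,3]); print(st[k])
pts=np.argwhere(lab==k)[:,::-1]+[99,186]
W=cast(s,pts,n,c); xh=-n*[1,1,0]; xh/=np.linalg.norm(xh); yh=np.cross([0,0,1],xh); xs=np.cross(yh,n)
ab=np.c_[(W-c)@xs,(W-c)@yh].astype(np.float32); r=cv2.minAreaRect(ab); print("pencil rect",np.round(r[0],1),np.round(r[1],1),r[2]); ce=c+r[0][0]*xs+r[0][1]*yh
print("centre",ce.round(1)); bx=cv2.boxPoints(r); e=max([bx[1]-bx[0],bx[2]-bx[1]],key=np.linalg.norm); e*=np.sign(e[0]); ax=e[0]*xs+e[1]*yh; ax/=np.linalg.norm(ax); print("n",n.round(4),"long axis",ax.round(4),"yaw",np.degrees(np.arctan2(ax[1],ax[0])))
for nm,poly in (("top",[(324,167),(369,167),(367,212),(326,212)]),("side",[(310,204),(355,222),(326,256),(284,240)])):
    s2=pickle.load(open(nm+".pkl","rb")); n2,c2=go(s2,poly,nm); print(" z offset of plane at centre", (c2-ce)@n2)
    im=s2["img"].copy(); p=proj(s2,ce)[0]; print(p)
    cv2.circle(im,tuple(int(round(x)) for x in p),2,(255,0,0),-1); x,y=map(int,p); cv2.imwrite(f"pics/c_{nm}.png",cv2.resize(im[y-45:y+45,x-60:x+60,::-1],None,fx=5,fy=5))
E
python3 -c "
import cv2,numpy as np;cv2.imwrite('pics/c2.png',np.vstack([cv2.imread('pics/c_top.png'),cv2.imread('pics/c_side.png')])[:, :][::1] if 0 else cv2.resize(np.hstack([cv2.imread('pics/c_top.png'),cv2.imread('pics/c_side.png')]),(800,300)))"
```

```text
wrist 7922 tilt 17.97 az -2.37 0.73
[ 14  12  49  68 344]
pencil rect [ 1.8 -2.7] [64.5 88.4] 89.86073303222656
centre [ 489.6 -217.9  108.2]
n [-0.3082  0.0128  0.9512] long axis [ 0.9503 -0.0418  0.3085] yaw -2.517037758500184
top 1960 tilt 17.97 az -2.24 1.56
 z offset of plane at centre 0.9622242649941625
[345.92850634 190.4967886 ]
side 2020 tilt 17.97 az -2.08 1.23
 z offset of plane at centre 0.9549864748019135
[317.25671622 226.93160095]
```

View pics/c2.png

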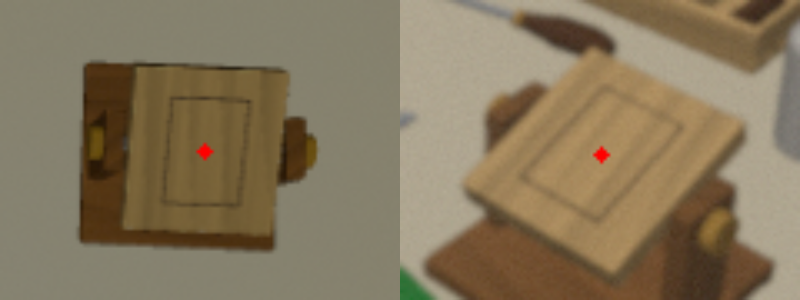

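All three views agree: tilt 17.97°, azimuth about −2.3°, and the centre falls in the middle of the rectangle. I'll approach along the normal and feel for contact.

```bash
cat > tgt.py <<'E'
from h import *
def frame(tilt=17.97,az=-2.35):
    t,a=np.radians([tilt,az]); n=np.array([-np.sin(t)*np.cos(a),-np.sin(t)*np.sin(a),np.cos(t)])
    y=np.array([-np.sin(a),np.cos(a),0]); return n,y,np.cross(y,n)
CE=np.array([489.6,-217.9,108.7])
E
python3 - 2>/dev/null <<'E'
from station import *
from tgt import *
import json
n,y,x=frame(); R=rpy(n,y)
env.move_to(CE+n*90,R); env.move_linear(CE+n*22,R,max_speed=80); env.hold(.4)
f0=np.mean([telemetry.current_ft_force() for _ in range(1)],0); m0=np.array(telemetry.current_wrist_torque())
print(f0,m0,telemetry.current_tcp_pos()-(CE+n*22),telemetry.current_t(),telemetry.current_opening())
json.dump([f0.tolist(),m0.tolist()],open("zero.json","w"))
d=22
while d>8:
    d-=.5; env.move_linear(CE+n*d,R,max_speed=15); 
    f=np.array(telemetry.current_ft_force())-f0; m=np.array(telemetry.current_wrist_torque())-m0
    h=(np.array(telemetry.current_tcp_pos())-CE)@n
    if d<17.5 or f@n>1: print(d,h.round(2),"Fn %.1f Fx %.1f Fy %.1f"%(f@n,f@x,f@y),"My %.2f Mx %.2f"%(m@y,m@x))
    if f@n>3: break
print(telemetry.current_t())
s=snapshot("side");cv2.imwrite("pics/s5.png",cv2.resize(s["img"][170:290,240:400,::-1],None,fx=5,fy=5))
E
```

```text
[ 0.48229383  0.02114178 -1.02362042] [0.00678157 0.17200654 0.03481223] [ 0.00070717 -0.0720125   0.15655873] 11.1583 22.55366738089888
17.0 16.96 Fn 1.0 Fx -0.4 Fy -0.1 My 0.03 Mx -0.00
16.5 16.46 Fn 0.6 Fx -0.1 Fy -0.3 My 0.01 Mx 0.00
16.0 15.96 Fn 0.6 Fx -0.4 Fy 0.6 My 0.01 Mx 0.02
15.5 15.47 Fn 1.4 Fx -0.6 Fy -0.1 My 0.01 Mx 0.08
15.0 14.97 Fn 0.1 Fx -0.9 Fy 0.3 My 0.01 Mx -0.02
14.5 14.47 Fn 0.8 Fx -0.4 Fy -1.0 My 0.01 Mx -0.05
14.0 14.03 Fn 2.3 Fx -0.7 Fy 0.3 My -0.02 Mx 0.01
13.5 13.98 Fn 17.2 Fx -3.1 Fy 0.4 My 0.39 Mx 0.12
15.4083
```

View pics/s5.png

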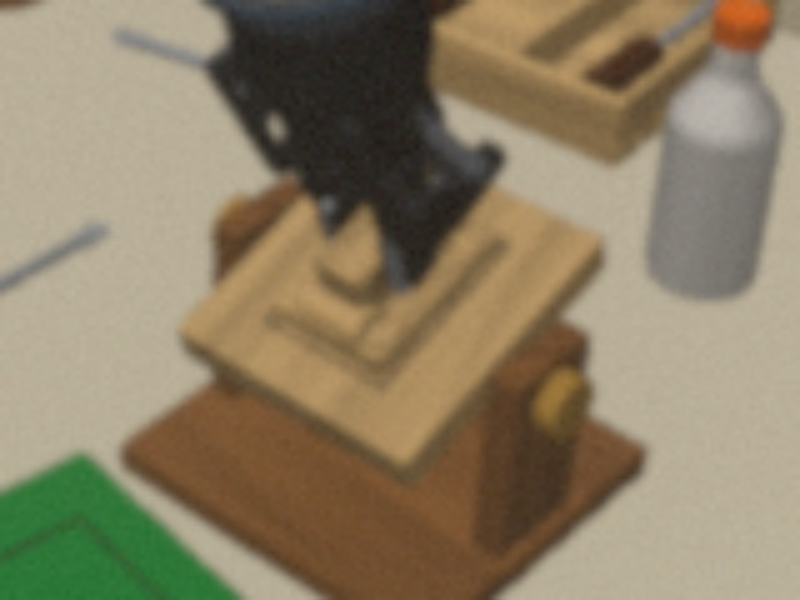

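Contact came at 14 mm, as predicted, so the panel is stiff and in the expected place. I'll check the tilt by touch: back off to a light press, tilt by ±0.5° about the contact centre, and compare forces and moments.

```bash
python3 - 2>/dev/null <<'E'
from station import *
from tgt import *
import json
f0,m0=map(np.array,json.load(open("zero.json")))
n,y,x=frame()
def press(d,dt=0,da=0,sp=10):
    n2,y2,_=frame(17.97+dt); env.move_linear(CE+n*(d-14)+n2*14,rpy(n2,y2),max_speed=sp); env.hold(.15)
    F=[];M=[]
    for _ in range(4):
        F.append(telemetry.current_ft_force()); M.append(telemetry.current_wrist_torque()); env.hold(.03)
    f=np.mean(F,0)-f0; m=np.mean(M,0)-m0; h=(np.array(telemetry.current_tcp_pos())-CE)@n
    r=Ro.from_euler("xyz",telemetry.current_tcp_rot(),degrees=True).as_matrix()[:,0]
    print("d %.2f dt %.2f h %.2f tooltilt %.2f"%(d,dt,h,np.degrees(np.arccos(-r[2]))),"Fn %.1f Fx %.1f Fy %.1f"%(f@n,f@x,f@y),"My %.2f Mx %.2f"%(m@y,m@x),flush=True)
    return f@n
press(16); press(13.75)
for t in (.25,.5,.25,0,-.25,-.5,-.25,0):
    if press(13.75,t)>28: press(14.3); break
print(telemetry.current_t(),telemetry.current_opening())
E
```

```text
d 16.00 dt 0.00 h 15.96 tooltilt 17.97 Fn 0.3 Fx -0.1 Fy 0.0 My 0.03 Mx -0.03
d 13.75 dt 0.00 h 13.99 tooltilt 17.99 Fn 11.7 Fx -2.1 Fy 0.4 My 0.22 Mx 0.06
d 13.75 dt 0.25 h 13.98 tooltilt 18.24 Fn 11.4 Fx -0.7 Fy 0.3 My 0.27 Mx 0.20
d 13.75 dt 0.50 h 14.05 tooltilt 18.51 Fn 12.0 Fx 0.4 Fy 1.1 My 0.33 Mx 0.22
d 13.75 dt 0.25 h 13.98 tooltilt 18.25 Fn 11.3 Fx -0.6 Fy 0.5 My 0.30 Mx 0.18
d 13.75 dt 0.00 h 13.99 tooltilt 17.99 Fn 11.8 Fx -2.1 Fy -0.1 My 0.22 Mx 0.09
d 13.75 dt -0.25 h 13.99 tooltilt 17.73 Fn 13.0 Fx -3.9 Fy -0.5 My 0.18 Mx -0.02
d 13.75 dt -0.50 h 14.05 tooltilt 17.48 Fn 15.7 Fx -4.3 Fy -0.6 My 0.17 Mx -0.01
d 13.75 dt -0.25 h 13.99 tooltilt 17.73 Fn 12.3 Fx -3.2 Fy -0.6 My 0.19 Mx 0.01
d 13.75 dt 0.00 h 13.97 tooltilt 17.99 Fn 12.1 Fx -2.1 Fy 0.2 My 0.19 Mx 0.09
21.0667 22.840305079187146
```

The height minimum and the forces are symmetric about roughly +0.1°, so the touch check confirms 18.0–18.1°. I'll settle there at about 10 N and check the centring.

```bash
python3 - 2>/dev/null <<'E'
from station import *
from tgt import *
import json,pickle
f0,m0=map(np.array,json.load(open("zero.json")))
n,y,x=frame(); n2,y2,_=frame(18.05)
env.move_linear(CE+n*(13.79-14)+n2*14,rpy(n2,y2),max_speed=10); env.hold(.4)
for _ in range(3):
    f=np.array(telemetry.current_ft_force())-f0; print("Fn %.1f Fx %.1f Fy %.1f"%(f@n,f@x,f@y)); env.hold(.05)
o=[]
s=snapshot("wrist"); cv2.imwrite("pics/w6.png",cv2.resize(s["img"][150:340,170:345,::-1],None,fx=3,fy=3,interpolation=cv2.INTER_CUBIC)); pickle.dump(s,open("w6.pkl","wb"))
P=cloud(s); L=(P-CE); A=np.dstack([L@x,L@y,L@n])
m=(A[...,2]>6)&(A[...,2]<13)&(abs(A[...,0])<55)&(abs(A[...,1])<45); print("base top",np.percentile(A[m],[1,99],axis=0).round(1))
for nm in ("side","top"):
    s=snapshot(nm); pickle.dump(s,open(nm+"6.pkl","wb")); p=proj(s,CE)[0].astype(int); o.append(cv2.resize(s["img"][p[1]-45:p[1]+45,p[0]-50:p[0]+50,::-1],None,fx=4,fy=4,interpolation=cv2.INTER_CUBIC))
cv2.imwrite("pics/st6.png",np.hstack(o))
print(telemetry.current_t(),telemetry.current_opening(),telemetry.current_qvel().round(3))
E
```

```text
Fn 10.2 Fx -1.1 Fy -0.6
Fn 11.2 Fx -0.4 Fy 0.9
Fn 10.3 Fx -1.9 Fy 0.4
base top [[-39.4 -28.2   6.3]
 [ -1.9  26.9  12.7]]
22.0167 22.81066600291938 [-0.029 -0.077  0.041  0.031 -0.003 -0.105]
```

View pics/w6.png

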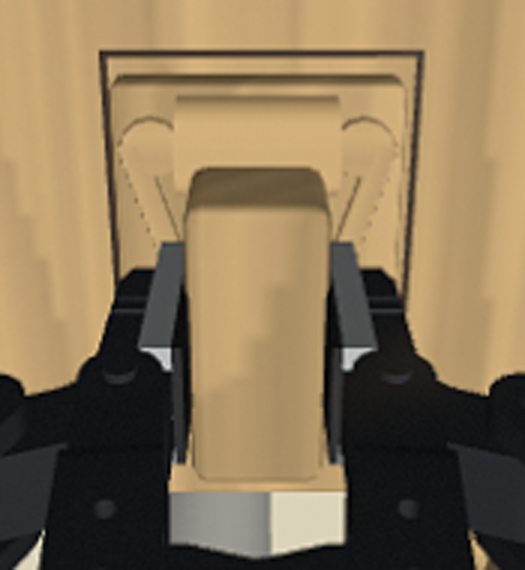

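View pics/st6.png

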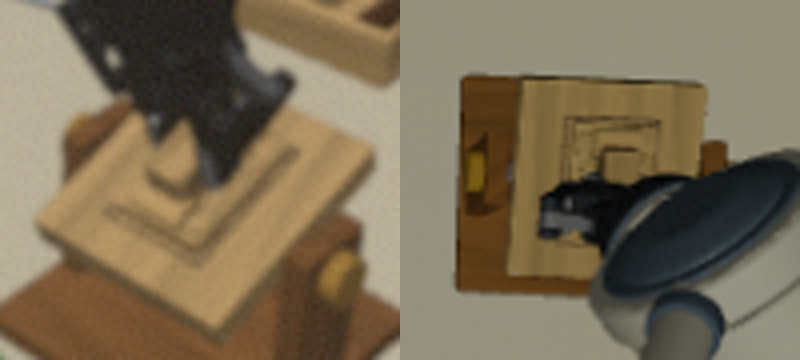

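The wrist view shows the mount's near edge (row 78) and sides (columns 112 and 405) inside the pencilled rectangle (row 53, columns 102–420), with even margins on both sides and edges parallel. The press is a steady 10–11 N and the grip holds, so I'm handing in.

Run:
```python
from station import *
print(telemetry.current_ft_force(),telemetry.current_opening(),telemetry.current_t())
job.close_job()
```

```text
[-4.33185308 -0.52944     9.00578669] 22.81066600291938 22.0167
the job is handed in; nothing more can be done
```

I picked the wooden ridged mount off the parts board and held it flat on the sloped panel, centred on the pencilled rectangle. I handed the job in at 22.0 s with the mount still gripped (70 N commanded) and pressed on. No verdict is reported.

**Tilt:** The top, side and wrist views all gave 17.97° with a heading of about −2.3°. Rocking the mount ±0.5° while touching put flush at about 18.05°, and I used that.

**Last checks:**
- **Press:** 10–11 N along the panel's normal, with the arm at rest.
- **Grip:** the finger opening was steady at 22.8 mm. That is slightly under the ridge's 24 mm, probably a scale offset. The grip force itself was commanded, not measured.
- **Centring:** the visible base edges were within about 1 mm of the expected position across and along the rectangle. The far edge was hidden by the gripper, so I could not check it directly.
- **Gap at the near edge:** in the wrist picture it looked wider than the side gaps, about 5 mm, partly because of the viewing angle. That is still inside the 10 mm tolerance.
- **Panel:** contact height stayed at 13.97–14.05 mm throughout, and I saw no shift.

**Contact forces:** the first contact peaked at about 17 N. When I gripped the mount on the board, the wrist read about 9 N upward, probably the fingertips touching the mount's base.

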